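# Put the accessory cartons away in their own trays

## Robot

A 6-joint arm with a two-finger parallel gripper is mounted at the origin on the work surface. World frame = base frame: x ahead of the robot, y to its left, z up, the work surface at z = 0. Lengths are in m, angles in rad, forces in N, time in s.
With the tool pointing down it reaches from about 0.225 to 0.875 m from the base axis. Payload 3.4 kg.
Tool frame: the origin (TCP) lies midway between the tips of the shut fingers; the grasp point (between the pads) lies 19 mm behind it (pinch_z is the distance from the TCP to the grasp point, in m); z points along the fingers, y is the line along which they close (so a half turn about z gives the same grasp; the last joint's range is limited). The gripper opens to 85 mm and grips with 20 to 120 N. Pads are 22 mm wide; open, the fingers measure 114 mm over their backs; the gripper's body (76 mm by 85 mm) begins 54 mm behind the grasp point. The pads swing forward as they close: fully open they stand 13 mm farther back than shut.
Start: joints at [1.035, 0.276, 1.505, -0, 1.361, -0.121], TCP at [0.232, 0.526, 0.231] pointing down, gripper open.
Joint ranges: [-2.89, 2.89], [-0.75, 2.08], [0.22, 2.7], [-1.18, 4.32], [0.11, 2.71], [-2.7, 2.7]. Speed limits (rad/s): [2.57, 2.57, 3.14, 3.14, 3.14, 3.14].

## Interface

Orientations are given as a unit quaternion [w, x, y, z].
In Python, from rig import get_state, get_image, sign_off, pinch_z gives the robot as it stands.
- The arm moves only by the tool send_rows, never from a script. Its argument "steps" is one flat list of numbers, 5 for each row, row after row: the gripper's target within -1 to 1 (fully open at 1, half-way at 0, shut at -1), then the shift along the tool's x, y, z in cm, then the turn about the tool's z in degrees. In form: [gripper, x, y, z, roll, gripper, x, y, z, roll, ...]. A call has 1 to 12 rows; each row shifts and turns the commanded pose from where the row before left it, along the tool's axes as they then stand; what a row does not reach is not made up. A row lasts 1/10 s, in which the tool goes at most 50 mm and 8.59 degrees, less where a joint would pass 70% of its speed; a pose out of reach is approached as far as the arm can. A call is refused whole if a number of a shift passes 5 or a number of a turn 8.59, either way. A call with a gripper value outside its range is refused whole. The fingers move at their own pace and stop on an object; "newtons" is the grip in N (left out, the last holds). Time passes only in rows, so rows that do not move let the fingers close. It gives the time, the measured TCP pose, the force, the opening and the grip force at its end, in the units of the state.
- get_state(): the state, without advancing time (a new reading comes with each control period).
- get_image(name): name is "scene" or "top" or "wrist"; returns a dict with "color" (384x512x3 uint8, red, green, blue), "mtx" (3x3 intrinsics, pixels), "T" (4x4, takes a point from camera to world coordinates); the wrist camera has in their place "mount" (4x4, takes a point from camera to tool coordinates, whose origin is the TCP and whose axes are the flange's). Camera axes: x right, y down, z forward; pixel columns grow to the right and rows downward; lengths in m; the calibration is good to about 2 mm. A picture is of the moment at which its call begins: read the wrist's pose just before it. There is no depth.
- sign_off(): hands the job in; it is judged then, once.
The state is a dict: "clock": time; "qpos": joint angles; "qd": joint speeds; "effort": joint torques, N m; "position": TCP position; "ee_rot": TCP orientation; "contact_force": force on the tool from outside, world axes, zero at the start; "moment": the same for the moment, N m; "width": finger opening in m; "gripper_force": force on a finger pad.
Only numpy, scipy, OpenCV 4.12 (cv2) and the standard library are available. Lean on these libraries where they do the work, as an engineer would, in place of code of your own. Each camera call takes 0.05 s, during which the arm holds its last target. There are 200 camera calls.

## Task

On the packing bench, pick out the four box-shaped cartons and set each one upright and flat in the blue tray made for its shape and size: the long slim carton in the long slim tray, the broader oblong one in the oblong tray, the large square one in the large square tray and the small square one in the small square tray. Set them down rather than dropping them, and leave the two round tubs standing where they are.

Things in the scene. Friction and masses are not known exactly. Their poses are not given: they have to be found in the camera images.
- carton_long: Loose closed retail carton, the longest and slimmest: 110 mm (own x) by 32 mm (own y), 60 mm tall; charcoal with a red band low on its sides and a blank white label on top, like all four cartons. Origin: centre of the underside; z up.
- carton_oblong: Loose closed retail carton, oblong, broader and shorter than the long one: 84 mm (own x) by 50 mm (own y), 60 mm tall; charcoal with a red band low on its sides and a blank white label on top, like all four cartons. Origin: centre of the underside; z up.
- carton_square: Loose closed retail carton, the large square one: 62 mm (own x) by 62 mm (own y), 60 mm tall; charcoal with a red band low on its sides and a blank white label on top, like all four cartons. Origin: centre of the underside; z up.
- carton_small: Loose closed retail carton, the small square one: 40 mm (own x) by 40 mm (own y), 60 mm tall; charcoal with a red band low on its sides and a blank white label on top, like all four cartons. Origin: centre of the underside; z up.
- tray_long: Shallow open blue plastic tray, fixed to the bench, made for the 110 x 32 mm carton: outside 142 mm (own x) by 64 mm (own y), 20 mm high, walls and floor 4 mm thick, so 12 mm of play all round the carton. Its x and y match the carton's x and y. Origin: centre of the underside; the inner floor is 4 mm above it.
- tray_oblong: Shallow open blue plastic tray, fixed to the bench, made for the 84 x 50 mm carton: outside 116 mm (own x) by 82 mm (own y), 20 mm high, walls and floor 4 mm thick, so 12 mm of play all round the carton. Its x and y match the carton's x and y. Origin: centre of the underside; the inner floor is 4 mm above it.
- tray_square: Shallow open blue plastic tray, fixed to the bench, made for the 62 x 62 mm carton: outside 94 mm (own x) by 94 mm (own y), 20 mm high, walls and floor 4 mm thick, so 12 mm of play all round the carton. Its x and y match the carton's x and y. Origin: centre of the underside; the inner floor is 4 mm above it.
- tray_small: Shallow open blue plastic tray, fixed to the bench, made for the 40 x 40 mm carton: outside 72 mm (own x) by 72 mm (own y), 20 mm high, walls and floor 4 mm thick, so 12 mm of play all round the carton. Its x and y match the carton's x and y. Origin: centre of the underside; the inner floor is 4 mm above it.
- tub_wide: Loose round tub, the wide one, 60 mm across and 55 mm tall, charcoal with a red band and a round white label on the lid; to be left alone. Origin: centre of the underside.
- tub_slim: Loose round tub, the slim one, 42 mm across and 55 mm tall, charcoal with a red band and a round white label on the lid; to be left alone. Origin: centre of the underside.
Mind the look-alikes: they are no part of the job. Leave any pink or yellow look-alike of the tray_square alone.

How it is judged:
By the outcome, as a careful person would: the job done as asked, in the order asked, and still so for the second after the job is handed in, with the robot touching nothing.
It also fails if it takes over 104 s, if anything falls off the work surface, if the arm or the gripper's body presses on something with over 40 N, if the wrist force passes 120 N, or if a joint passes its speed limit or range.

## Working session

There is one attempt and no reset: what is moved stays moved. The work goes in short steps, Python scripts to look and compute and a tool call to move; the robot and the scene stay as the last step left them, time stands still between calls to the robot, and variables do not carry over. Pictures are saved under pics/ and viewed, at most 14 in all, crops included, and the job is handed in when it is done.

Besides the shell and the picture viewer there is one more tool, called after "Emit:" as name(argument=value, ...) on one line, values as JSON. send_rows: Moves the arm, as the interface text tells. Its arguments: {"type":"object","properties":{"steps":{"type":"array"},"newtons":{"type":"number"}},"required":["steps"]}

```bash
ls; mkdir -p pics; python3 - <<'E'
from rig import *
import cv2,numpy as np,pickle
s=get_state();print({k:np.round(v,3) for k,v in s.items()},pinch_z)
d={}
for n in("scene","top"):
    im=get_image(n);d[n]=im
    cv2.imwrite(f"pics/{n}0.png",cv2.resize(im["color"][:,:,::-1],None,fx=1.5,fy=1.5))
    print(n,im["mtx"],im["T"])
pickle.dump(d,open("im0.pkl","wb"))
E
```

```text
pics
{'clock': np.float64(0.0), 'qpos': array([ 1.035,  0.277,  1.506, -0.   ,  1.361, -0.121]), 'qd': array([-0.   ,  0.   , -0.001, -0.   ,  0.   ,  0.   ]), 'effort': array([-1.0000e-03, -4.1678e+01, -2.4580e+01, -0.0000e+00,  1.1000e-02,
        0.0000e+00]), 'position': array([0.231, 0.526, 0.23 ]), 'ee_rot': array([-0.   ,  0.206,  0.979, -0.001]), 'contact_force': array([ 0.283, -0.052, -0.022]), 'moment': array([ 0.021, -0.015,  0.079]), 'gripper_force': np.float64(0.0), 'width': np.float64(0.086)} 0.0187
scene [[376.88482598   0.         255.06881561]
 [  0.         376.88482598 191.6461062 ]
 [  0.           0.           1.        ]] [[-0.48585792  0.57530018 -0.65800591  1.44920793]
 [ 0.87403277  0.31723829 -0.36800352  0.40448992]
 [-0.00296782 -0.75391615 -0.65696395  0.89432209]
 [ 0.          0.          0.          1.        ]]
top [[421.39344472   0.         249.47676138]
 [  0.         421.39344472 188.31589485]
 [  0.           0.           1.        ]] [[-1.69492947e-02 -9.98329960e-01  5.52269116e-02  5.20639485e-01]
 [-9.99854666e-01  1.70247915e-02  8.96808558e-04 -7.52807589e-02]
 [-1.83553751e-03 -5.52036849e-02 -9.98473427e-01  1.42446680e+00]
 [ 0.00000000e+00  0.00000000e+00  0.00000000e+00  1.00000000e+00]]
```

View pics/top0.png

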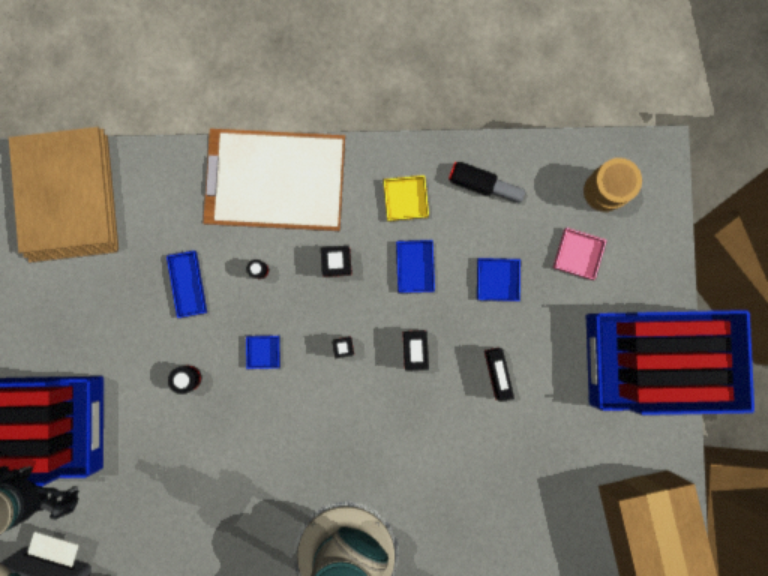

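View pics/scene0.png

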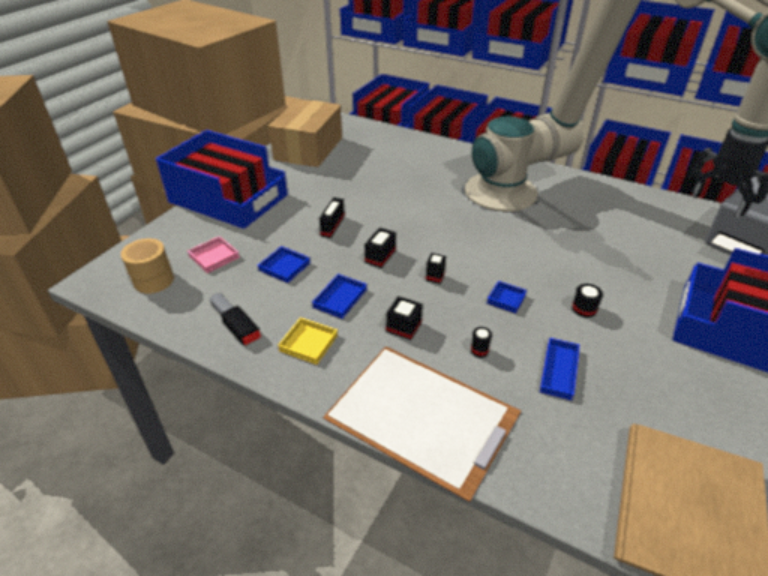

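Top view (768x576 px): cartons are large square (336,261), small (343,347), oblong (416,350) and long (499,374). The blue trays are long (186,284), small (263,352), oblong (415,266) and square (498,279).

Look-alikes to avoid are the tubs (257,269) and (183,379), the yellow tray (406,198), the pink tray (580,254), and the two big bins at (670,362) and (50,430). Next I measure, with one close crop to check the choice.

```bash
cat > h.py <<'E'
import cv2,numpy as np
def toplane(px,K,T,z):
    px=np.asarray(px,float).reshape(-1,2)
    d=np.c_[(px-K[[0,1],2])/K[0,0],np.ones(len(px))]@T[:3,:3].T
    return (T[:3,3]+d*((z-T[2,3])/d[:,2])[:,None])[:,:2]
def blobs(mask,K,T,z,mn,up=1):
    """min-area rects on plane z of contours; contour px in upsampled image"""
    out=[]
    for c in cv2.findContours(mask.astype(np.uint8),cv2.RETR_EXTERNAL,cv2.CHAIN_APPROX_NONE)[0]:
        if cv2.contourArea(c)<mn*up*up: continue
        p=(c.reshape(-1,2)+.5)/up-.5
        w=toplane(p,K,T,z); (x,y),(a,b),t=cv2.minAreaRect((w*1000).astype(np.float32))
        if a<b: a,b,t=b,a,t+90
        out.append((x/1000,y/1000,a,b,(t+90)%180-90,p.mean(0)))
    return out
E
python3 - <<'E'
from h import *
import pickle
d=pickle.load(open("im0.pkl","rb"))["top"]
K,T=d["mtx"],d["T"]; up=4
im=cv2.resize(d["color"],None,fx=up,fy=up,interpolation=cv2.INTER_CUBIC)
f=im.astype(int);r,g,b=f[...,0],f[...,1],f[...,2]
for nm,m,z in(("tray",(b-r>60)&(b>80),.02),("label",(f.min(2)>165),.06)):
    for o in blobs(m,K,T,z,15,up):
        if max(o[2],o[3])<160: print(nm,np.round(o[:5],3),np.round(o[5]*1.5))
cv2.imwrite("pics/c1.png",im[150*4:290*4,100*4:360*4][::1,::1][:, :][::2,::2][:, :][:600,:800][:,:,::-1])
E
```

```text
tray [ 0.449  0.177 74.796 73.242 89.675] [262. 352.]
tray [ 0.602 -0.351 95.842 95.061 87.809] [499. 279.]
tray [  0.603   0.346 144.11   69.637   9.773] [186. 284.]
tray [  0.634  -0.166 117.333  83.537   1.015] [415. 266.]
label [4.4000e-02 6.1600e-01 9.8986e+01 4.5786e+01 7.3013e+01] [ 53. 549.]
label [ 0.394  0.344 31.07  30.99  52.606] [181. 380.]
label [ 0.394 -0.342 60.433 15.693 11.481] [501. 375.]
label [ 4.5800e-01 -2.0000e-03  2.1617e+01  1.9318e+01  9.6110e+00] [342. 347.]
label [ 0.449 -0.161 45.844 24.296  0.592] [416. 350.]
label [ 0.633  0.183 21.574 20.991 26.033] [255. 268.]
label [6.4700e-01 1.1000e-02 3.3370e+01 3.0043e+01 2.6100e+00] [335. 260.]
label [ 0.838  0.278 83.29  16.497 -3.914] [211. 174.]
```

View pics/c1.png

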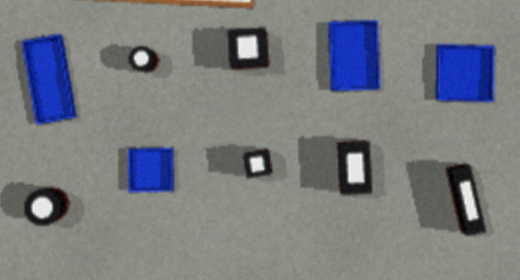

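The crop shows square-topped cartons at (248,48) and (257,163), oblong at (355,168), long at (466,200). The two round lids are the tubs. Tray and label sizes match the given dimensions. I take the cartons in the listed order.

Emit:
send_rows(steps=[1,0,0,0,-7,1,0,0,0,-7,1,0,0,0,-7,1,0,0,0,-7,1,0,0,0,-7,1,0,-4,0,0,1,0,-4,0,0,1,0,-4,0,0,1,0,-4,0,0,1,0,-4,0,0,1,0,-4,0,0,1,0,-4,0,0], newtons=40)

```text
clock: 1.3
position: [0.286, 0.25, 0.231]
ee_rot: [-0.0, -0.098, 0.995, -0.0]
contact_force: [1.4, -0.6, 0.2]
width: 0.0858
gripper_force: 0.0
```

Emit:
send_rows(steps=[1,0.1,-4,0,0,1,0.1,-4,0,0,1,0.1,-4,0,0,1,0.1,-4,0,0,1,0.1,-4,0,0,1,0.1,-4,0,0,1,0.1,-4,0,0,1,0.1,-4,0,0,1,0.1,-4,0,0,1,0.1,-4,0,0])

```text
clock: 2.3
position: [0.3541, -0.1442, 0.2311]
ee_rot: [0.0, -0.097, 0.995, 0.0]
contact_force: [1.1, 0.2, -0.4]
width: 0.0852
gripper_force: 0.0
```

```bash
cat >> h.py <<'E'
def pose(s):
    w,x,y,z=s["ee_rot"]; from scipy.spatial.transform import Rotation as R
    M=R.from_quat([x,y,z,w]).as_matrix(); T=np.eye(4); T[:3,:3]=M; T[:3,3]=s["position"]; return T
def go(x,y,z,yaw):
    """print total tool-axis shift (cm, after the turn) and roll (deg) to a target; yaw = tool y in world"""
    from rig import get_state
    s=get_state(); P=pose(s); cur=np.degrees(np.arctan2(P[1,1],P[0,1])); t=np.radians(yaw)
    d=(np.array([x,y,z])-P[:3,3])*100
    print("t",round(s["clock"],2),"pos",P[:3,3].round(4),"yaw",round(cur,2),"roll",round((cur-yaw+180)%360-180,2),
     "shift",np.round([-d[0]*np.sin(t)+d[1]*np.cos(t),d[0]*np.cos(t)+d[1]*np.sin(t),-d[2]],2),"tilt",P[:3,2].round(3),"w",round(float(s["width"]),4))
E
python3 - <<'E'
from h import *;go(.394,-.342,.23,101.5)
E
```

```text
t 2.3 pos [ 0.3541 -0.1442  0.2311] yaw 101.19 roll -0.31 shift [  0.03 -20.17   0.11] tilt [ 0.  0. -1.] w 0.0852
```

Emit:
send_rows(steps=[1,0,-4,0,0,1,0,-4,0,0,1,0,-4,0,0,1,0,-4,0,0,1,0,-4,0,0,1,0,0,0,0,1,0,0,0,0])

```text
clock: 3.0
position: [0.393, -0.339, 0.2303]
ee_rot: [-0.001, -0.097, 0.995, 0.001]
contact_force: [-0.3, 0.7, 0.2]
width: 0.0853
gripper_force: 0.0
```

```bash
cat >> h.py <<'E'
def wrist(name):
    from rig import get_state,get_image
    P=pose(get_state()); im=get_image("wrist"); cv2.imwrite(f"pics/{name}.png",im["color"][:,:,::-1])
    return im["color"],im["mtx"],P@im["mount"]
def labels(name,z=.06):
    c,K,T=wrist(name); c=cv2.resize(c,None,fx=2,fy=2,interpolation=cv2.INTER_CUBIC)
    for o in blobs(c.min(2)>150,K,T,z,40,2): print(np.round(o[:5],4),np.round(o[5]))
E
python3 - <<'E'
from h import *;go(.394,-.342,.23,101.5);labels("w1");go(.394,-.342,.23,101.5)
E
```

```text
t 3.0 pos [ 0.393  -0.339   0.2303] yaw 101.15 roll -0.35 shift [-0.04 -0.32  0.03] tilt [-0.001  0.002 -1.   ] w 0.0853
[  0.4855  -0.1616  13.4582  12.8431 -78.944 ] [394. 281.]
[ 0.4479 -0.163  43.3597 25.342   1.9615] [406. 249.]
[ 0.3937 -0.3441 60.4146 16.2405 11.6174] [253. 174.]
[ 4.1910e-01 -5.4590e-01  9.7943e+01  1.4507e+00 -2.4400e-02] [ 55. 160.]
t 3.05 pos [ 0.3928 -0.338   0.2305] yaw 101.21 roll -0.29 shift [-0.04 -0.41  0.05] tilt [-0.001  0.002 -1.   ] w 0.0855
```

View pics/w1.png

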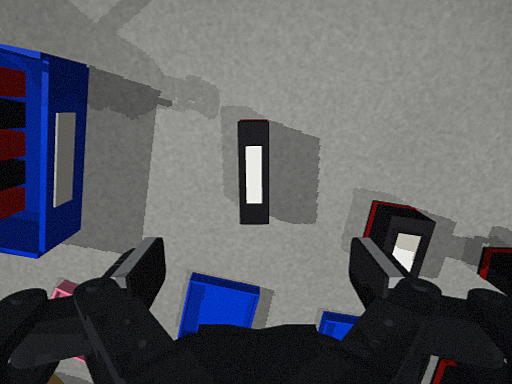

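The wrist view shows the long carton at (253,172), and it agrees with the top camera to 2 mm. I descend and grip.

Emit:
send_rows(steps=[1,0,-0.5,3,-0.4,1,0,0,4,0,1,0,0,4,0,1,0,0,4,0,1,0,0,3,0,1,0,0,2,0,1,0,0,0.8,0,1,0,0,0,0,1,0,0,0,0])

```text
clock: 3.95
position: [0.395, -0.3438, 0.0244]
ee_rot: [0.001, -0.102, 0.995, -0.001]
contact_force: [-1.2, 0.4, -0.1]
width: 0.0855
gripper_force: 0.0
```

Emit:
send_rows(steps=[-1,0,0,0,0,-1,0,0,0,0,-1,0,0,0,0,-1,0,0,0,0,-1,0,0,0,0,-1,0,0,0,0,-1,0,0,0,0,-1,0,0,0,0])

```text
clock: 4.75
position: [0.3946, -0.344, 0.0239]
ee_rot: [0.0, -0.101, 0.995, -0.0]
contact_force: [-0.6, 1.2, 5.4]
width: 0.0318
gripper_force: 41.3
```

```bash
python3 - <<'E'
from h import *;go(.394,-.343,.022,101.6)
E
```

```text
t 4.75 pos [ 0.3946 -0.344   0.0239] yaw 101.63 roll 0.03 shift [0.04 0.12 0.19] tilt [ 0.001 -0.001 -1.   ] w 0.0318
```

Emit:
send_rows(steps=[-1,0,0,-2,0,-1,0,0,-3,0,-1,0,0,-4,0,-1,0,0,-3,1.8,-1,-1.8,3.6,0,0,-1,-1.8,3.6,0,0,-1,-1.8,3.6,0,0,-1,-1.8,3.6,0,0,-1,-1.8,3.6,0,0,-1,-1.8,3.6,0,0,-1,-1.8,3.6,0,0,-1,-1.8,3.6,0,0])

```text
clock: 5.95
position: [0.4869, -0.0337, 0.1429]
ee_rot: [-0.0, -0.086, 0.996, 0.0]
contact_force: [0.9, -0.3, -0.1]
width: 0.0315
gripper_force: 40.7
```

Emit:
send_rows(steps=[-1,-1.8,3.6,0,0,-1,-1.8,3.6,0,0,-1,-1.8,3.6,0,0,-1,-1.8,3.6,0,0,-1,-1.8,3.6,0,0,-1,-1.8,3.6,0,0,-1,-1.8,3.6,0,0,-1,-1.8,3.6,0,0,-1,-1.8,3.6,0,0,-1,0,0,0,0,-1,0,0,0,0])

```text
clock: 7.05
position: [0.5907, 0.312, 0.142]
ee_rot: [-0.001, -0.087, 0.996, -0.001]
contact_force: [-0.4, -0.1, -1.5]
width: 0.0315
gripper_force: 40.7
```

```bash
python3 - <<'E'
from h import *;go(.603,.346,.029,99.8);wrist("w2");go(.603,.346,.029,99.8)
E
```

```text
t 7.05 pos [0.5907 0.312  0.142 ] yaw 99.94 roll 0.14 shift [-1.79  3.15 11.3 ] tilt [-0.002 -0.001 -1.   ] w 0.0315
t 7.1 pos [0.5905 0.311  0.1423] yaw 99.87 roll 0.07 shift [-1.83  3.24 11.33] tilt [-0.002 -0.002 -1.   ] w 0.0317
```

View pics/w2.png

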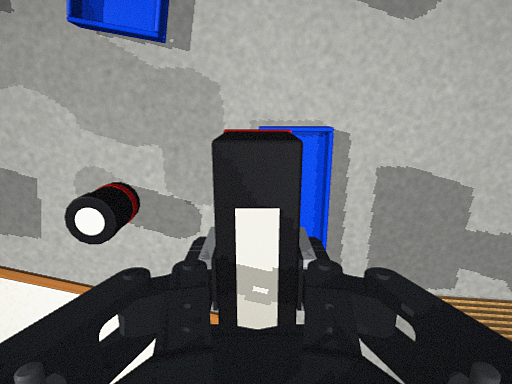

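The carton sits square in the grip at (257,230). The tray's right part shows at (320,190), so it is still about 3 cm away. Continuing, then lowering.

Emit:
send_rows(steps=[-1,-1.8,3.2,0,0,-1,0,0,0,0,-1,0,0,3,0,-1,0,0,3,0,-1,0,0,2.5,0,-1,0,0,1.5,0,-1,0,0,0.6,0,-1,0,0,0,0,-1,0,0,0,0])

```text
clock: 8.0
position: [0.6046, 0.3462, 0.0387]
ee_rot: [0.001, -0.086, 0.996, 0.0]
contact_force: [0.4, 0.1, -0.2]
width: 0.0316
gripper_force: 40.7
```

```bash
python3 - <<'E'
from h import *;go(.603,.346,.029,99.8)
E
```

```text
t 8.0 pos [0.6046 0.3462 0.0387] yaw 99.82 roll 0.02 shift [0.16 0.01 0.97] tilt [ 0.002  0.001 -1.   ] w 0.0316
```

Emit:
send_rows(steps=[-1,0.1,0,0.4,0,-1,0,0,0.3,0,-1,0,0,0.2,0,-1,0,0,0.1,0,-1,0,0,0,0,-1,0,0,0,0])

```text
clock: 8.6
position: [0.6026, 0.3461, 0.0279]
ee_rot: [0.0, -0.086, 0.996, 0.0]
contact_force: [-2.2, -0.1, 4.1]
width: 0.0315
gripper_force: 41.1
```

Contact of 4 N, so the carton is down. Release and rise.

Emit:
send_rows(steps=[-0.2,0,0,0,0,-0.1,0,0,0,0,0,0,0,0,0,0,0,0,0,0,0,0,0,-2,0,0.5,0,0,-4,0,1,0,0,-4,0,1,0,0,-4,4,1,0,0,-4,4.8,1,0,0,0,0])

```text
clock: 9.6
position: [0.6059, 0.3475, 0.2148]
ee_rot: [0.006, -0.009, 1.0, 0.003]
contact_force: [1.1, 0.1, 0.9]
width: 0.0858
gripper_force: 0.0
```

```bash
python3 - <<'E'
from h import *;go(.449,-.161,.2,91.0);labels("w3",.064)
E
```

```text
t 9.6 pos [0.6059 0.3475 0.2148] yaw 90.98 roll -0.02 shift [ 16.58 -50.57   1.48] tilt [ 0.012  0.006 -1.   ] w 0.0858
[  0.8407   0.1274  54.8372  41.4734 -89.3601] [ 71. 373.]
[ 0.7514  0.2654 85.0809 72.7748 12.2325] [186. 304.]
[  0.7264   0.1296 119.701   49.7481  86.4975] [ 46. 277.]
[  0.6302   0.1872  22.2433  21.7437 -89.1354] [ 96. 198.]
[ 0.602   0.344  60.3379 16.327   9.8368] [254. 172.]
```

View pics/w3.png

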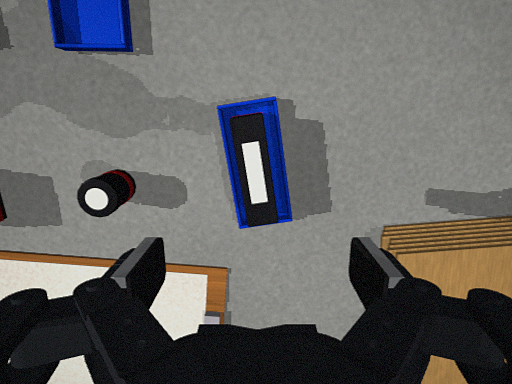

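The long carton at (254,170) stands upright and flat inside its tray. Next is the oblong one.

Emit:
send_rows(steps=[1,1.3,-3.9,0,0,1,1.3,-3.9,0,0,1,1.3,-3.9,0,0,1,1.3,-3.9,0,0,1,1.3,-3.9,0,0,1,1.3,-3.9,0,0,1,1.3,-3.9,0,0,1,1.3,-3.9,0,0,1,1.3,-3.9,0,0,1,1.3,-3.9,0,0,1,1.3,-3.9,0,0,1,1.3,-3.9,0,0])

```text
clock: 10.85
position: [0.4535, -0.1258, 0.2059]
ee_rot: [-0.001, -0.009, 1.0, 0.001]
contact_force: [0.1, -0.6, -1.2]
width: 0.0859
gripper_force: 0.0
```

Emit:
send_rows(steps=[1,1,-3.8,0,0,1,0,0,0,0,1,0,0,0,0])

```text
clock: 11.15
position: [0.4449, -0.1631, 0.2061]
ee_rot: [-0.001, -0.008, 1.0, 0.001]
contact_force: [-0.2, 0.1, 1.0]
width: 0.0855
gripper_force: 0.0
```

```bash
python3 - <<'E'
from h import *;labels("w4");go(.449,-.161,.02,91.0)
E
```

```text
[ 6.80300e-01  5.68000e-02  5.34741e+01  7.17810e+00 -8.92198e+01] [444. 382.]
[ 4.58000e-01 -4.70000e-03  2.18380e+01  1.96812e+01  9.53750e+00] [421. 195.]
[ 0.449  -0.1628 46.1448 25.0653  1.6041] [259. 184.]
t 11.2 pos [ 0.4452 -0.1623  0.2062] yaw 91.0 roll -0.0 shift [-0.39  0.12 18.62] tilt [-0.002  0.002 -1.   ] w 0.0853
```

Emit:
send_rows(steps=[1,-0.4,0,2,0,1,0,0,4,0,1,0,0,4,0,1,0,0,4,0,1,0,0,2.5,0,1,0,0,1.5,0,1,0,0,0.5,0,1,0,0,0,0])

```text
clock: 12.0
position: [0.4496, -0.1615, 0.0217]
ee_rot: [-0.001, -0.01, 1.0, 0.001]
contact_force: [0.1, 0.0, -0.0]
width: 0.0855
gripper_force: 0.0
```

Emit:
send_rows(steps=[-1,0,0,0,0,-1,0,0,0,0,-1,0,0,0,0,-1,0,0,0,0,-1,0,0,0,0,-1,0,0,0,0,-1,0,0,0,0])

```text
clock: 12.7
position: [0.4506, -0.1632, 0.0234]
ee_rot: [0.001, -0.009, 1.0, -0.0]
contact_force: [-0.5, 1.9, 6.0]
width: 0.0496
gripper_force: 42.9
```

```bash
python3 - <<'E'
from h import *;go(.634,-.166,.14,91.0)
E
```

```text
t 12.7 pos [ 0.4506 -0.1632  0.0234] yaw 91.02 roll 0.02 shift [-18.33  -0.6  -11.66] tilt [ 0.002 -0.001 -1.   ] w 0.0496
```

Emit:
send_rows(steps=[-1,0,0,-2,0,-1,0,0,-3.5,0,-1,0,0,-4,0,-1,0,0,-2,0,-1,-3.7,-0.1,0,0,-1,-3.7,-0.1,0,0,-1,-3.7,-0.1,0,0,-1,-3.7,-0.1,0,0,-1,-3.6,-0.1,0,0,-1,0,0,0,0,-1,0,0,0,0])

```text
clock: 13.8
position: [0.6336, -0.1644, 0.1364]
ee_rot: [-0.001, -0.009, 1.0, 0.0]
contact_force: [-0.5, -0.8, -0.6]
width: 0.0501
gripper_force: 42.1
```

```bash
python3 - <<'E'
from h import *;go(.635,-.166,.029,91.0)
E
```

```text
t 13.8 pos [ 0.6336 -0.1644  0.1364] yaw 91.06 roll 0.06 shift [-0.14 -0.16 10.74] tilt [-0.002  0.    -1.   ] w 0.0501
```

Emit:
send_rows(steps=[-1,-0.1,-0.2,2,0,-1,0,0,3,0,-1,0,0,3,0,-1,0,0,1.5,0,-1,0,0,0.7,0,-1,0,0,0.3,0,-1,0,0,0,0,-1,0,0,0,0])

```text
clock: 14.6
position: [0.6355, -0.1668, 0.0336]
ee_rot: [0.001, -0.009, 1.0, -0.0]
contact_force: [-0.3, -1.7, 0.2]
width: 0.0496
gripper_force: 42.1
```

Emit:
send_rows(steps=[-1,0,0,0.3,0,-1,0,0,0.2,0,-1,0,0,0.1,0,-1,0,0,0,0,-1,0,0,0,0])

```text
clock: 15.1
position: [0.6351, -0.1666, 0.0274]
ee_rot: [0.0, -0.009, 1.0, -0.0]
contact_force: [-1.8, 0.4, 5.8]
width: 0.0493
gripper_force: 42.7
```

Emit:
send_rows(steps=[0.4,0,0,0,0,0.5,0,0,0,0,0.6,0,0,0,0,0.6,0,0,0,0,0.6,0,0,-2,0,1,0,0,-4,0,1,0,0,-4,0,1,0,0,-4,0,1,0,0,-4,-1.6,1,0,0,0,0])

```text
clock: 16.1
position: [0.6383, -0.1677, 0.2133]
ee_rot: [0.006, -0.023, 1.0, -0.002]
contact_force: [0.4, 0.3, 0.1]
width: 0.0856
gripper_force: 0.0
```

```bash
python3 - <<'E'
from h import *;go(.646,.010,.2,92.6);labels("w5",.064)
E
```

```text
t 16.1 pos [ 0.6383 -0.1677  0.2133] yaw 92.66 roll 0.06 shift [-1.57 17.72  1.33] tilt [ 0.012 -0.004 -1.   ] w 0.0856
[8.57500e-01 6.42000e-02 5.39160e+01 3.52051e+01 8.50680e+01] [444. 371.]
[ 0.7431 -0.0672 50.2937  7.4987 19.0677] [349. 277.]
[7.342000e-01 4.260000e-02 1.396331e+02 5.393970e+01 8.588210e+01] [458. 270.]
[  0.7058  -0.0889  14.4415  13.8671 -33.3174] [334. 244.]
[ 0.7035 -0.2729 27.4325 12.4915 78.6259] [155. 236.]
[ 0.7001 -0.228  11.5655  7.6208  3.6544] [198. 234.]
[  0.6915  -0.1959  18.6122  16.653  -42.5317] [230. 228.]
[ 0.69   -0.224  20.5912 10.6123 49.571 ] [202. 225.]
[  0.6819  -0.2454  22.9709  11.3453 -58.997 ] [180. 216.]
[ 0.6773 -0.2173 12.6538 12.5554 21.789 ] [209. 213.]
[  0.6724  -0.2294  15.7189   8.814  -24.9792] [197. 208.]
[ 0.6605 -0.3086 16.1677 12.5553 83.5303] [117. 192.]
[ 0.6614 -0.2763 20.806  12.8542 -2.459 ] [150. 196.]
[  0.6492  -0.2618  12.5291  10.3225 -65.4763] [163. 185.]
[6.46200e-01 5.70000e-03 3.31575e+01 3.09708e+01 3.25310e+00] [436. 193.]
[ 0.6504 -0.2135 22.0705 14.7448 27.3889] [210. 186.]
[ 0.6351 -0.2296 22.4122 13.3189 55.7033] [195. 171.]
[  0.6467  -0.2358  40.6296  33.0671 -15.5713] [185. 183.]
[ 0.6334 -0.1685 46.3471 25.383   1.0301] [259. 172.]
[ 0.6178 -0.2319 16.2688  9.36   73.9622] [194. 153.]
[  0.5685  -0.1488  10.3449   6.2748 -78.1881] [285. 104.]
```

View pics/w5.png

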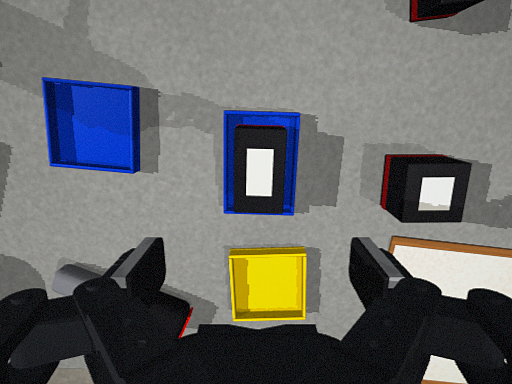

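The oblong carton at (259,172) sits flat in its tray. Now the large square one.

Emit:
send_rows(steps=[1,-0.3,3.5,0,0,1,-0.3,3.5,0,0,1,-0.3,3.5,0,0,1,-0.3,3.5,0,0,1,-0.3,3.5,0,0,1,0,0,0,0,1,0,0,0,0,1,0,0,0,0])

```text
clock: 16.95
position: [0.6414, 0.0081, 0.2053]
ee_rot: [-0.001, -0.023, 1.0, -0.0]
contact_force: [-0.6, 0.7, -0.4]
width: 0.0851
gripper_force: 0.0
```

```bash
python3 - <<'E'
from h import *;labels("w6",.06);go(.647,.010,.02,92.6)
E
```

```text
[ 0.8548  0.2192 40.3913 21.1492 -6.1585] [434. 370.]
[ 0.7375  0.1938 87.9628 39.1077 85.3698] [440. 273.]
[7.621000e-01 6.530000e-02 1.289067e+02 1.062900e+02 8.575840e+01] [299. 289.]
[6.47600e-01 8.20000e-03 3.39541e+01 3.08178e+01 3.44350e+00] [259. 186.]
[ 0.6323  0.1791 22.5808 22.2625 51.3957] [438. 179.]
[ 0.6343 -0.1708 46.7924 25.6294  1.1378] [ 71. 164.]
t 17.0 pos [0.6415 0.0078 0.2055] yaw 92.57 roll -0.03 shift [-0.55  0.19 18.55] tilt [-0.001 -0.    -1.   ] w 0.0854
```

View pics/w6.png

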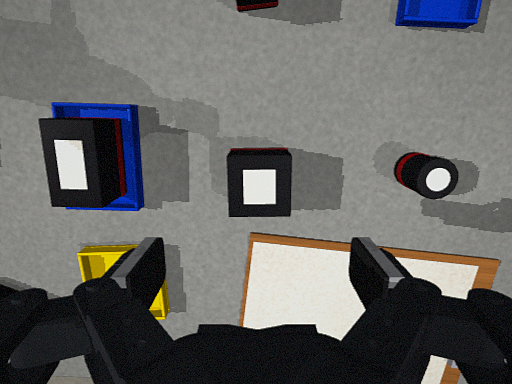

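The large square carton is at (259,183), centred between the fingers. Descending.

Emit:
send_rows(steps=[1,-0.6,0.1,2,-0.7,1,0,0,4,0,1,0,0,4,0,1,0,0,3,0,1,0,0,2.5,0,1,0,0,2,0,1,0,0,0.9,0,1,0,0,0,0])

```text
clock: 17.8
position: [0.6468, 0.0093, 0.0209]
ee_rot: [-0.001, -0.028, 1.0, 0.0]
contact_force: [-0.5, -0.0, -0.4]
width: 0.0856
gripper_force: 0.0
```

Emit:
send_rows(steps=[-1,0,0,0,0,-1,0,0,0,0,-1,0,0,0,0,-1,0,0,0,0,-1,0,0,0,0,-1,0,0,0,0,-1,0,0,0,0])

```text
clock: 18.5
position: [0.6489, 0.0101, 0.0239]
ee_rot: [0.002, -0.029, 1.0, -0.0]
contact_force: [0.4, 0.4, 6.2]
width: 0.0616
gripper_force: 45.7
```

```bash
python3 - <<'E'
from h import *;go(.602,-.351,.14,87.8)
E
```

```text
t 18.5 pos [0.6489 0.0101 0.0239] yaw 93.34 roll 5.54 shift [  3.3  -36.26 -11.61] tilt [ 0.003 -0.    -1.   ] w 0.0616
```

Emit:
send_rows(steps=[-1,0,0,-2,0,-1,0,0,-3.5,0,-1,0,0,-4,0,-1,0,0,-3,2.5,-1,0,0,-0.5,3,-1,0.3,-3.6,0,0,-1,0.3,-3.6,0,0,-1,0.3,-3.6,0,0,-1,0.3,-3.6,0,0,-1,0.3,-3.6,0,0,-1,0.3,-3.6,0,0,-1,0.3,-3.6,0,0])

```text
clock: 19.7
position: [0.6165, -0.2418, 0.1519]
ee_rot: [-0.0, 0.019, 1.0, 0.0]
contact_force: [-0.4, 0.2, -1.4]
width: 0.0615
gripper_force: 44.9
```

Emit:
send_rows(steps=[-1,0.3,-3.6,0,0,-1,0.3,-3.6,0,0,-1,0.4,-3.7,0,0,-1,0,0,0,0,-1,0,0,0,0])

```text
clock: 20.2
position: [0.6025, -0.3496, 0.1515]
ee_rot: [-0.001, 0.02, 1.0, 0.001]
contact_force: [-0.3, -0.3, -1.3]
width: 0.0614
gripper_force: 44.9
```

```bash
python3 - <<'E'
from h import *;go(.603,-.352,.034,87.8)
E
```

```text
t 20.2 pos [ 0.6025 -0.3496  0.1515] yaw 87.73 roll -0.07 shift [-0.06 -0.24 11.75] tilt [-0.001  0.002 -1.   ] w 0.0614
```

Emit:
send_rows(steps=[-1,0,-0.2,2,0,-1,0,0,3,0,-1,0,0,3,0,-1,0,0,2,0,-1,0,0,1.2,0,-1,0,0,0.6,0,-1,0,0,0,0,-1,0,0,0,0])

```text
clock: 21.0
position: [0.6039, -0.3514, 0.0355]
ee_rot: [0.001, 0.019, 1.0, -0.0]
contact_force: [0.3, 0.2, -0.5]
width: 0.0616
gripper_force: 44.9
```

Emit:
send_rows(steps=[-1,0,0,0.4,0,-1,0,0,0.2,0,-1,0,0,0.1,0,-1,0,0,0.1,0,-1,0,0,0,0,-1,0,0,0,0])

```text
clock: 21.6
position: [0.6031, -0.3514, 0.0279]
ee_rot: [0.0, 0.019, 1.0, -0.0]
contact_force: [-1.9, 1.2, 5.9]
width: 0.0613
gripper_force: 45.8
```

Emit:
send_rows(steps=[0.6,0,0,0,0,0.8,0,0,0,0,1,0,0,0,0,1,0,0,0,0,1,0,0,-2,0,1,0,0,-4,0,1,0,0,-4,0,1,0,0,-4,-6,1,0,0,-4,-6,1,0,0,0,0])

```text
clock: 22.6
position: [0.606, -0.3533, 0.2137]
ee_rot: [0.005, -0.086, 0.996, -0.004]
contact_force: [0.5, 0.2, 0.0]
width: 0.0854
gripper_force: 0.0
```

```bash
python3 - <<'E'
from h import *;go(.458,-.003,.2,99.6);labels("w7",.064)
E
```

```text
t 22.6 pos [ 0.606  -0.3533  0.2137] yaw 99.91 roll 0.31 shift [ 8.75 37.01  1.37] tilt [ 0.011 -0.008 -1.   ] w 0.0854
[  0.6934  -0.1923  12.4928  12.0489 -79.7703] [394. 281.]
[  0.7063  -0.406   12.6722   8.1148 -89.5709] [194. 261.]
[ 0.654  -0.3114 24.3916 12.8528 -0.8172] [294. 231.]
[ 0.6526 -0.3455 20.3128 10.7498 69.9935] [261. 224.]
[ 0.6333 -0.169  45.9402 25.4302  1.0178] [434. 234.]
[ 0.6018 -0.3532 34.205  31.3523 -2.3373] [261. 173.]
```

View pics/w7.png

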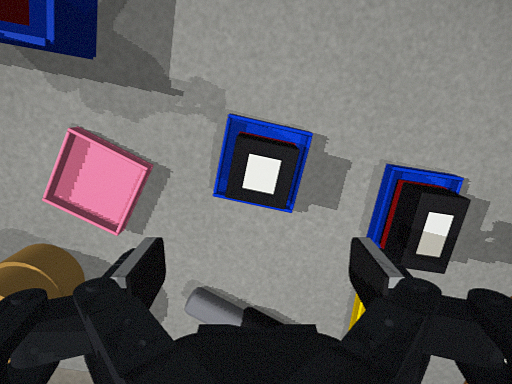

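The large square carton at (262,172) is in its blue tray. Last is the small one.

Emit:
send_rows(steps=[1,0.9,3.7,0,0.3,1,0.9,3.7,0,0,1,0.9,3.7,0,0,1,0.9,3.7,0,0,1,0.9,3.7,0,0,1,0.9,3.7,0,0,1,0.9,3.7,0,0,1,0.9,3.7,0,0,1,0.9,3.7,0,0,1,0.6,3.7,0,0,1,0,0,0,0,1,0,0,0,0])

```text
clock: 23.85
position: [0.4551, -0.0004, 0.2054]
ee_rot: [-0.001, -0.084, 0.996, -0.0]
contact_force: [-0.1, 0.1, 0.5]
width: 0.0857
gripper_force: 0.0
```

```bash
python3 - <<'E'
from h import *;labels("w8",.06);go(.458,-.003,.021,99.6)
E
```

```text
[ 4.5800e-01 -4.2000e-03  2.1762e+01  1.9811e+01  9.0077e+00] [254. 183.]
t 23.9 pos [ 0.4557 -0.0012  0.2056] yaw 99.56 roll -0.04 shift [-0.2  -0.22 18.46] tilt [-0.001 -0.    -1.   ] w 0.0852
```

Emit:
send_rows(steps=[1,-0.2,-0.3,2,0.2,1,0,0,4,0,1,0,0,4,0,1,0,0,4,0,1,0,0,2.5,0,1,0,0,1.5,0,1,0,0,0.4,0,1,0,0,0,0])

```text
clock: 24.7
position: [0.4584, -0.0044, 0.0216]
ee_rot: [-0.001, -0.081, 0.997, 0.0]
contact_force: [0.5, 0.2, 0.8]
width: 0.0856
gripper_force: 0.0
```

Emit:
send_rows(steps=[-1,0,0,0,0,-1,0,0,0,0,-1,0,0,0,0,-1,0,0,0,0,-1,0,0,0,0,-1,0,0,0,0,-1,0,0,0,0,-1,0,0,0,0])

```text
clock: 25.5
position: [0.4591, -0.0036, 0.0232]
ee_rot: [0.001, -0.081, 0.997, -0.0]
contact_force: [-0.4, -0.6, 6.6]
width: 0.0391
gripper_force: 41.1
```

```bash
python3 - <<'E'
from h import *;go(.449,.176,.14,89.8)
E
```

```text
t 25.5 pos [ 0.4591 -0.0036  0.0232] yaw 99.35 roll 9.55 shift [  1.07  17.96 -11.68] tilt [ 0.002 -0.    -1.   ] w 0.0391
```

Emit:
send_rows(steps=[-1,0,0,-2,0,-1,0,0,-3.5,0,-1,0,0,-4,4.5,-1,0,0,-2,5,-1,0.2,3.6,0,0,-1,0.2,3.6,0,0,-1,0.2,3.6,0,0,-1,0.2,3.6,0,0,-1,0.2,3.6,0,0,-1,0,0,0,0,-1,0,0,0,0])

```text
clock: 26.6
position: [0.4482, 0.1769, 0.1371]
ee_rot: [-0.0, 0.0, 1.0, -0.0]
contact_force: [-0.2, -0.3, -0.8]
width: 0.0393
gripper_force: 40.8
```

```bash
python3 - <<'E'
from h import *;go(.449,.176,.034,89.8)
E
```

```text
t 26.6 pos [0.4482 0.1769 0.1371] yaw 89.98 roll 0.18 shift [-0.08 -0.09 10.31] tilt [-0.001 -0.001 -1.   ] w 0.0393
```

Emit:
send_rows(steps=[-1,-0.1,0,2,0,-1,0,0,3,0,-1,0,0,3,0,-1,0,0,1.5,0,-1,0,0,0.7,0,-1,0,0,0,0,-1,0,0,0,0])

```text
clock: 27.3
position: [0.4506, 0.1761, 0.0359]
ee_rot: [0.001, 0.002, 1.0, 0.0]
contact_force: [0.0, 0.9, -0.9]
width: 0.0391
gripper_force: 40.8
```

Emit:
send_rows(steps=[-1,0,0,0.4,0,-1,0,0,0.2,0,-1,0,0,0.1,0,-1,0,0,0.1,0,-1,0,0,0,0,-1,0,0,0,0])

```text
clock: 27.9
position: [0.4498, 0.1766, 0.0274]
ee_rot: [0.0, 0.001, 1.0, 0.0]
contact_force: [0.2, 0.7, -1.1]
width: 0.0394
gripper_force: 40.8
```

Emit:
send_rows(steps=[-1,0,0,0.1,0,-1,0,0,0,0,-1,0,0,0,0])

```text
clock: 28.2
position: [0.4499, 0.1766, 0.0272]
ee_rot: [0.0, 0.001, 1.0, 0.0]
contact_force: [-1.2, -0.4, 7.1]
width: 0.0391
gripper_force: 41.6
```

Emit:
send_rows(steps=[0.1,0,0,0,0,0.2,0,0,0,0,0.4,0,0,0,0,0.4,0,0,0,0,0.5,0,0,-2,0,1,0,0,-4,0,1,0,0,-4,0,1,0,0,-4,0,1,0,0,-4,0,1,0,0,0,0,1,0,0,0,0])

```text
clock: 29.3
position: [0.4501, 0.1766, 0.207]
ee_rot: [0.001, 0.001, 1.0, 0.0]
contact_force: [-0.4, 1.1, -0.9]
width: 0.0855
gripper_force: 0.0
```

```bash
python3 - <<'E'
from h import *;go(.449,.176,.2,89.8);labels("w9",.064)
from rig import get_image
cv2.imwrite("pics/scene9.png",cv2.resize(get_image("scene")["color"][:,:,::-1],None,fx=1.5,fy=1.5))
E
```

```text
t 29.3 pos [0.4501 0.1766 0.207 ] yaw 89.84 roll 0.04 shift [ 0.11 -0.06  0.7 ] tilt [ 0.002  0.001 -1.   ] w 0.0855
[ 0.4492  0.1746 21.4227 20.144  -0.1804] [257. 179.]
[ 0.3942  0.3387 31.5991 31.3478  9.1329] [438. 119.]
```

View pics/w9.png

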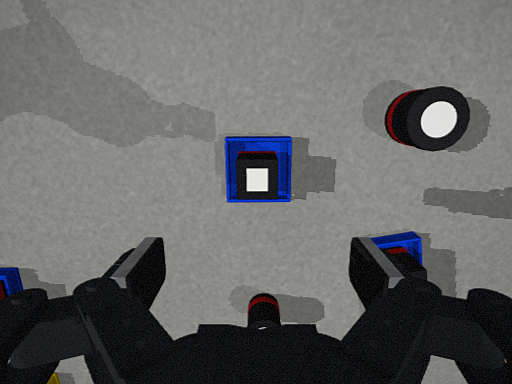

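View pics/scene9.png

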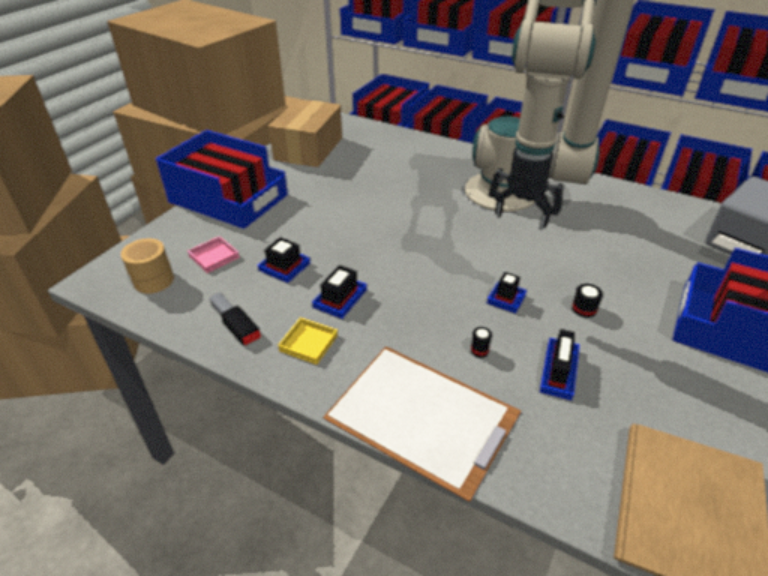

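The wrist view shows the small carton at (257,175) in its tray. The scene view shows all four cartons upright in their trays: (282,255), (340,288), (508,290), (562,360). The tubs are unmoved at (587,298) and (481,341), and the arm is clear.

```bash
python3 -c "
from rig import sign_off;print(sign_off())"
```

```text
the job is handed in; nothing more can be done
None
```

All four cartons stand upright and flat in their matching blue trays, the two tubs and the look-alike trays were left untouched, and I handed the job in at about 29 s.

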